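# Close a two-part plaster mould and latch its keeper bar

## Robot

A 6-joint arm with a two-finger parallel gripper is mounted at the origin on the work surface. World frame = base frame: x ahead of the robot, y to its left, z up, the work surface at z = 0. Lengths are in mm, angles in rad, forces in N, time in s.
With the tool pointing down it reaches from about 300 to 775 mm from the base axis. Payload 14.6 kg.
Tool frame: the origin (TCP) lies on the mounting face of the last link; the fingertips stand 199 mm ahead of it and the grasp point (between the pads) lies 180 mm ahead of it; z points along the fingers, y is the line along which they close (so a half turn about z gives the same grasp; the last joint's range is limited). The gripper opens to 94 mm and grips with 3 to 60 N. Pads are 16 mm wide; open, the fingers measure 119 mm over their backs; the gripper's body (75 mm by 177 mm) begins 78 mm behind the grasp point.
Start: joints at [-1.318, 0.3, 1.521, -0, 1.321, -0.067], TCP at [172.9, -522.108, 404.646] pointing down, gripper open.
Joint ranges: [-3.03, 3.03], [-0.79, 2.21], [0.23, 2.52], [-1.04, 4.18], [0, 3.07], [-2.55, 2.55]. Speed limits (rad/s): [2.22, 2.22, 2.57, 3.14, 3.14, 3.14].

## Interface

Orientations are given as [roll, pitch, yaw] about the fixed x, y, z axes, in that order (R = Rz(yaw) Ry(pitch) Rx(roll)).
In Python, from cell import manip gives the robot as it stands. The module is installed in compiled form; this text tells all that it offers.
- The arm moves only by the shell command python3 -m creep 'ROWS' [FORCE]. ROWS is a JSON object of lists of equal length, an entry for each row: "slide": the shift along the world's x, y, z in cm, a list of three; "turn": the turn about the world's z in rad; "claw": the opening, from 0 (shut) to 1 (fully open). A call has 1 to 8 rows; each row shifts and turns the commanded pose from where the row before left it; what a row does not reach is not made up. A row lasts 1/8 s, in which the tool goes at most 62.5 mm and 10.7 degrees, less where a joint would pass 70% of its speed; a pose out of reach is approached as far as the arm can. A call with a gripper value outside its range is refused whole. The fingers move at their own pace and stop on an object; FORCE is the grip in N (left out, the last holds). Time passes only in rows, so rows that do not move let the fingers close. It gives the time, the measured TCP pose, the force, the opening and the grip force at its end, in the units of the state.
- manip.read_state(): the state, without advancing time (a new reading comes with each control period).
- manip.camera(name): name is "scene" or "top" or "wrist"; returns (picture, depth): 420x560x3 uint8, red, green, blue; 420x560 float32, mm along the optical axis (not along the pixel's ray), 0 where there is no reading.
- manip.calibration(name): a dict with "intrinsics" (3x3 intrinsics, pixels), "k1" (the pictures are not rectified: a ray, as slopes to the right and down, at radius r is drawn at 1 + k1 r^2 times it, then the intrinsics apply), "pose" (4x4, takes a point from camera to world coordinates). Camera axes: x right, y up, looking along -z (the intrinsics and any distortion apply to the point x, -y, -z); pixel columns grow to the right and rows downward; lengths in mm; the calibration is good to about 2 mm. A picture is of the moment at which its call begins: read the wrist's pose just before it. calibration takes no time and is no camera call; for the wrist camera it gives the pose at the moment of the call.
- manip.sign_off(): hands the job in; it is judged then, once.
Trained networks look in the newest picture that a camera, given by its name, has taken for a name from the list of things; names that differ only in an ending like _2 or _b are one class to them, and where a whole thing is asked for, a point or a joint stands for the part that bears it (a point fixed in the world has none). Each returns a list of dicts, best first, with "score" (0 to 1); they miss things now and then, are a little off and sometimes report something else, mostly with a low value. They report only what shows in the picture. A call takes as long as a camera call. They do not tell look-alikes from the thing itself.
- manip.cut_out(query, camera): "mask" (420x560 bool, what is visible of it) and "position" ([column, row] in pixels, amid what is visible of it).
The state is a dict: "clock": time; "joints": joint angles; "qd": joint speeds; "effort": joint torques, N m; "eef_pos": TCP position; "eef_rot": TCP orientation; "wrist_force": force on the tool from outside, world axes, zero at the start; "moment": the same for the moment, N m; "finger_gap": finger opening in mm; "finger_force": force on a finger pad.
Only numpy, scipy, OpenCV 4.12 (cv2) and the standard library are available. Lean on these libraries where they do the work, as an engineer would, in place of code of your own. Each camera call takes 0.05 s, during which the arm holds its last target. There are 200 camera calls.

## Task

Close the plaster casting mould in its cradle: first slide the loose half fully home against the fixed half, then swing the red keeper bar shut behind it until it snaps past the ball of its catch. Leave the other things on the table where they are.

Things in the scene. Friction and masses are not known exactly. Their poses are not given: they have to be found in the camera images.
- cradle: plywood mould cradle fixed to the table, board 260 x 260 x 18 mm; origin at the centre of the board's underside (table level), z up. The fixed mould half stands at +y; two wooden rails (inner faces at x = -62 and +62 mm, 10 mm thick, tops 36 mm above the table, from y = -105 to +110 mm) guide the loose half along y. The red keeper bar is hinged at x = -100, y = -32 mm
- fixed_face (a point): centre of the mating face (half-way up) of the fixed white plaster mould half, in the cradle's frame at x = 0, y = +45 mm, 45 mm above the table; the half is 120 mm (x) by 65 mm (y, lying beyond this face towards +y) by 55 mm high, top 73 mm above the table
- catch (a point): top of the 16 mm brass spring ball in the aluminium catch, at x = 100, y = -46 mm in the cradle's frame. Block x 88 to 122, y -72 to -12, top 39 mm above the table; the cheek behind the shut bar reaches 65 mm. The ball sticks up 3 mm into the bar's path: over its last 0.15 rad the bar is pushed across it (6 to 10 N at 150 mm from the hinge) until the ball springs up behind it
- half_center (a point): centre (half-way up) of the loose white plaster mould half, 120 (x) by 65 (y) by 55 mm high, 0.4 to 0.7 kg, on the board (underside 18, top 73 mm above the table) between the rails, 2 mm play each side. Its +y side is the mating face, with a pouring notch in the top. It starts 30 to 55 mm short of the fixed half; fully home this point is at y = +12.5 mm in the cradle's frame
- mould_half: the same loose mould half; origin at the centre of its underside, 18 mm above the table, z up. Pushed hard near its top it rocks and may spring back a few mm
- keeper (a joint): angle of the keeper bar about its upright hinge, rad: 0 is shut (bar along the cradle's +x, across the back of the loose half with 4 mm to spare, held by the ball against its stop); it grows, up to 1.9, as the bar swings out towards the cradle's -y, and stays where left (light friction). At angle a the bar points along (cos a, -sin a) in the cradle's x, y
- keeper_pivot (a point): point on the hinge axis at the bar's mid-height, 56 mm above the table. The red bar is 16 mm thick, 24 mm tall (44 to 68 mm above the table) and runs from 10 to 215 mm from this axis; the hinge pin's top is 72 mm above the table
- keeper_end (a point): middle of the red bar's free end, 215 mm from the hinge axis, 56 mm above the table
- rolling_pin: wooden rolling pin lying down, barrel 220 mm long and 42 mm thick with a 65 mm handle at each end; origin under its middle, x along it; not part of the job, to be left in place
- bowl: small white ceramic bowl, 110 mm across, 50 mm high; origin under its centre; not part of the job, to be left in place
- glaze_jar: glaze jar with a blue cap, 56 mm across, 75 mm high; origin under its centre; not part of the job, to be left in place
- modelling_tool: slim wooden modelling tool, 190 mm long, 18 mm wide, 12 mm high, lying down; origin under its middle, x along it; not part of the job, to be left in place
- clay_block: brown block of clay, 100 x 70 x 60 mm; origin under its centre; not part of the job, to be left in place
- tool_cup: blue ceramic cup, 72 mm across, 85 mm high; origin under its centre; not part of the job, to be left in place
Mind the look-alikes: they are no part of the job. Of the things like the mould_half, leave any that is green; of the rest the smaller one is meant.

How it is judged (in metres and radians):
On the way, in this order (a step that is already met when the one before it is completed fails the run):
1. the loose half is home (seam under 3 mm, square) while the bar is still open by more than 0.3 rad (y of half_center in the frame of cradle above 0.0095 m and angle between the y axis of half_center and the y axis of cradle, either way round below 0.06 rad and angle between half_center's own z axis and vertical below 0.08 rad and value of joint keeper above 0.3 rad), for 0.2 s.
2. the keeper bar is shut past the ball, with the half still home (y of half_center in the frame of cradle above 0.0095 m and angle between the y axis of half_center and the y axis of cradle, either way round below 0.06 rad and angle between half_center's own z axis and vertical below 0.08 rad and value of joint keeper below 0.03 rad), for 0.2 s.
At the end, for the whole second after the job is handed in: the loose half stands upright against the fixed half (gap under 3 mm, within 0.06 rad of square), at rest, and the keeper bar is within 0.03 rad of fully shut, past the catch ball (all of step 2 and linear speed of mould_half below 0.02 m/s); the robot touches nothing.
It fails at once if a bystander is moved by more than 40 mm (distance of any of rolling_pin, bowl, glaze_jar, modelling_tool, clay_block, tool_cup from where it was at the start of the episode above 0.04 m).
It also fails if it takes over 42 s, if anything falls off the work surface, if the arm or the gripper's body presses on something with over 40 N, if the wrist force passes 120 N, or if a joint passes its speed limit or range.

## Working session

There is one attempt and no reset: what is moved stays moved. The work goes in short steps, Python scripts to look and compute and a shell command to move; the robot and the scene stay as the last step left them, time stands still between calls to the robot, and variables do not carry over. Pictures are saved under pics/ and viewed, at most 10 in all, crops included, and the job is handed in when it is done.

```bash
mkdir -p pics; cat > h.py <<'E'
import numpy as np, cv2
from cell import manip
def pts(cam, depth, mask=None):
    c=manip.calibration(cam);K=np.array(c["intrinsics"]);P=np.array(c["pose"])
    m=depth>0
    if mask is not None: m&=mask
    v,u=np.nonzero(m)
    uv=np.stack([u,v],1).astype(float)[:,None]
    n=cv2.undistortPoints(uv,K,np.array([c["k1"],0,0,0,0.]))[:,0]
    d=depth[v,u]
    p=np.stack([n[:,0]*d,-n[:,1]*d,-d,np.ones(len(d))],1)@P.T
    return p[:,:3],u,v
def save(n,im): cv2.imwrite(f"pics/{n}.png",im[:,:,::-1])
E
python3 - <<'E'
from h import *
im,d=manip.camera("top");save("top",im)
im2,d2=manip.camera("scene");save("scene",im2)
for q in ["cradle","mould_half","keeper","catch","rolling_pin","bowl","glaze_jar","modelling_tool","clay_block","tool_cup"]:
    for r in manip.cut_out(q,"top"):
        p,u,v=pts("top",d,r["mask"]); print(q,round(r["score"],2),np.round(r["position"]),r["mask"].sum(),np.round(np.median(p,0)),np.round(np.percentile(p,[2,98],axis=0)).tolist())
s=manip.read_state();print(s["clock"],s["eef_rot"])
E
```

```text
cradle 0.93 [258. 214.] 6235 [571.  18.  20.] [[463.0, -169.0, 11.0], [715.0, 133.0, 75.0]]
cradle 0.34 [181. 206.] 963 [570. 266.  20.] [[517.0, 213.0, -0.0], [613.0, 308.0, 52.0]]
mould_half 0.85 [342. 141.] 1677 [ 814. -215.   71.] [[739.0, -265.0, 4.0], [898.0, -169.0, 78.0]]
mould_half 0.71 [297. 294.] 920 [ 333. -112.   54.] [[299.0, -170.0, 27.0], [367.0, -55.0, 61.0]]
mould_half 0.57 [272. 204.] 882 [588.  -8.  72.] [[530.0, -38.0, 43.0], [648.0, 23.0, 79.0]]
keeper 0.59 [304. 231.] 540 [ 515. -111.   67.] [[479.0, -221.0, 1.0], [553.0, -9.0, 73.0]]
catch 0.91 [260. 212.] 6271 [572.  16.  20.] [[463.0, -170.0, 11.0], [715.0, 132.0, 75.0]]
rolling_pin 0.61 [393. 303.] 1462 [ 318. -397.   35.] [[162.0, -441.0, -1.0], [477.0, -356.0, 45.0]]
bowl 0.67 [181. 207.] 1004 [569. 265.  21.] [[514.0, 209.0, 0.0], [613.0, 307.0, 53.0]]
glaze_jar 0.76 [260. 147.] 292 [771.  39.  72.] [[754.0, 16.0, 18.0], [800.0, 63.0, 81.0]]
modelling_tool 0.82 [239. 261.] 331 [414.  81.   9.] [[399.0, -20.0, -1.0], [430.0, 157.0, 16.0]]
clay_block 0.6 [403. 198.] 883 [ 639. -409.   57.] [[593.0, -451.0, 9.0], [690.0, -375.0, 65.0]]
tool_cup 0.98 [197. 162.] 526 [729. 219.  47.] [[686.0, 181.0, -1.0], [753.0, 246.0, 88.0]]
0.6 [3.14158834e+00 1.80724246e-05 3.19771077e-01]
```

View pics/top.png

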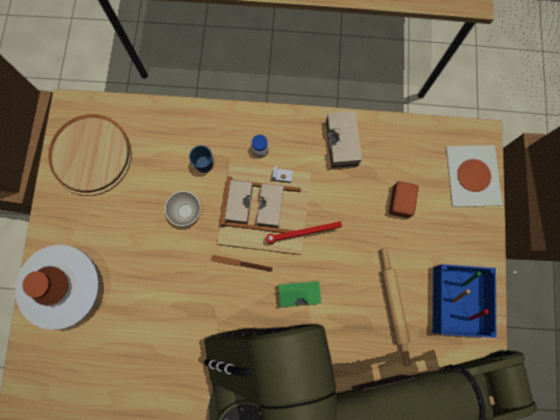

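View pics/scene.png

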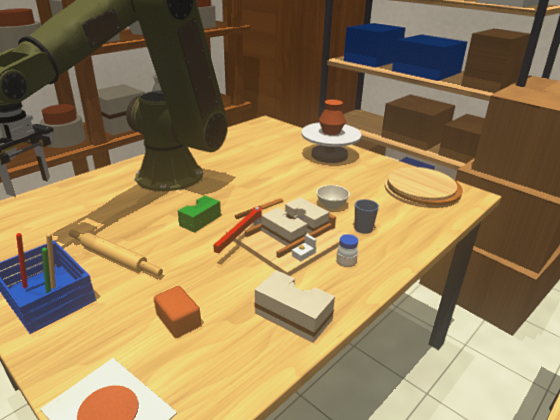

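The pictures show three things like the mould half: a large plaster one at top (342,141), a green one at (297,294), and the smaller plaster one between the rails at (270,204). The last is the one meant. The fixed half is at (238,202), the red bar runs (270,239) to (340,225), and the catch is at (283,175).

```bash
python3 - <<'E'
from h import *
im,d=manip.camera("top")
p,u,v=pts("top",d)
rgb=im[v,u].astype(int)
box=(p[:,0]>430)&(p[:,0]<730)&(p[:,1]>-240)&(p[:,1]<170)
# halves tops
m=box&(p[:,2]>64)&(p[:,2]<82)&(rgb.min(1)>110)
q=p[m,:2].astype(np.float32);print(len(q),cv2.minAreaRect(q))
# bar
m=box&(rgb[:,0]>120)&(rgb[:,1]<60)&(rgb[:,2]<60)&(p[:,2]>60)
q=p[m,:2].astype(np.float32);print(len(q),cv2.minAreaRect(q))
r=manip.cut_out("cradle","top")[0]["mask"]
p2,_,_=pts("top",d,r);q=p2[p2[:,2]>8];q=q[(q[:,2]<26)]
print(cv2.minAreaRect(q[:,:2].astype(np.float32)))
save("crop",cv2.resize(im[150:270,200:360],(800,600),interpolation=cv2.INTER_CUBIC))
E
```

```text
1536 ((599.9844970703125, 40.437843322753906), (160.35763549804688, 224.72598266601562), 87.47061157226562)
337 ((518.8403930664062, -110.89388275146484), (23.098609924316406, 225.0881805419922), 17.602710723876953)
((591.00146484375, 10.894195556640625), (260.26824951171875, 262.0387878417969), 87.2098159790039)
```

View pics/crop.png

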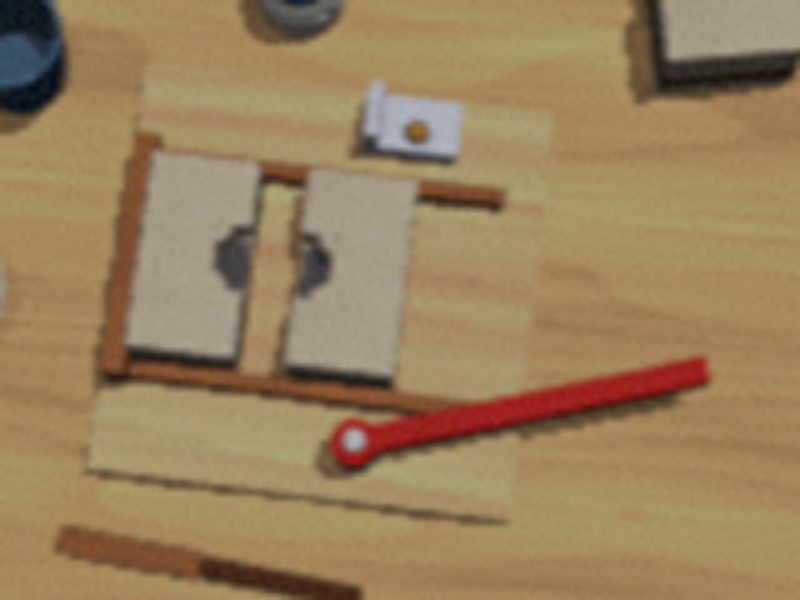

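The crop confirms it: the loose half, notch facing the fixed half, sits between the rails at crop (350,275). The bar stands open at about 1.2 rad from its hinge at (353,440), and the catch ball is at (417,130).

```bash
python3 -m creep '{"slide":[[4,4,0],[4,4,0],[4,4,0],[4,4,0],[4,4,0],[4,4,0],[4,4,0],[4,4,0]],"turn":[0.15,0.15,0.15,0.15,0.15,0.15,0.15,0.15],"claw":[0.5,0.5,0.5,0.5,0.5,0.5,0.5,0.5]}' 20
```

```text
clock: 1.7
eef_pos: [494.0, -200.5, 404.9]
eef_rot: [3.141, 0.0, 1.525]
wrist_force: [-0.0, -1.3, 0.2]
finger_gap: 46.9
finger_force: 0.0
```

```bash
python3 -m creep '{"slide":[[4,4,0],[4,4,0],[1.3,1.5,0],[0,0,0]],"turn":[0,0,0,0],"claw":[0.5,0.5,0.5,0.5]}'
cat > look.py <<'E'
from h import *
import sys
n=sys.argv[1]
im,d=manip.camera("wrist");save(n,im)
p,u,v=pts("wrist",d);rgb=im[v,u].astype(int)
box=(p[:,0]>430)&(p[:,0]<730)&(p[:,1]>-260)&(p[:,1]<170)
m=box&(rgb[:,0]>110)&(rgb[:,1]<60)&(rgb[:,2]<60)&(p[:,2]>62)&(p[:,2]<74)
if m.sum()>50: print("bar",cv2.minAreaRect(p[m,:2].astype(np.float32)))
for r in manip.cut_out("mould_half","wrist"):
    q,_,_=pts("wrist",d,r["mask"]);q=q[(q[:,2]>66)&(q[:,2]<80)]
    if len(q)>50: print("half",round(r["score"],2),np.round(r["position"]),cv2.minAreaRect(q[:,:2].astype(np.float32)),np.median(q[:,2]))
for r in manip.cut_out("cradle","wrist")[:1]:
    q,_,_=pts("wrist",d,r["mask"]);q=q[(q[:,2]>10)&(q[:,2]<26)]
    print("board",cv2.minAreaRect(q[:,:2].astype(np.float32)))
E
python3 look.py w1
```

```text
clock: 2.2
eef_pos: [586.1, -106.7, 404.2]
eef_rot: [-3.141, 0.0, 1.521]
wrist_force: [0.1, -0.9, 0.9]
finger_gap: 47.0
finger_force: 0.0
bar ((521.7223510742188, -112.84015655517578), (27.345613479614258, 225.545166015625), 17.8083438873291)
half 0.94 [281.  97.] ((591.6641235351562, -8.714385986328125), (65.19352722167969, 120.1429214477539), 87.13331604003906) 72.83253167499464
board ((590.9795532226562, -14.442237854003906), (211.9298553466797, 260.8856201171875), 86.92941284179688)
```

View pics/w1.png

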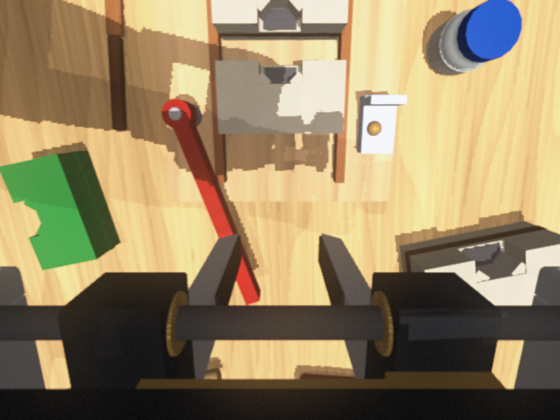

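The wrist picture shows the half at (281,97), its back edge at row 133, the bar from (175,112) to (252,298), and the ball at (375,128). The fingers at (230,250) and (330,250) come down behind the half, clear of bar and rails.

```bash
python3 -m creep '{"slide":[[0,0,-5],[0,0,-5],[0,0,-4.5],[0,0,-2.7],[0.1,2,0],[0.1,1.5,0],[0,1,0],[0,0.5,0]],"turn":[0,0,0,0,0,0,0,0],"claw":[0.5,0.5,0.5,0.5,0.5,0.5,0.5,0.5]}' 20
```

```text
clock: 3.35
eef_pos: [588.0, -56.2, 233.6]
eef_rot: [3.14, 0.0, 1.521]
wrist_force: [-0.7, -0.7, -0.3]
finger_gap: 47.1
finger_force: 0.0
```

```bash
python3 -m creep '{"slide":[[0,0.5,0],[0.05,0.5,0],[0,0.5,0],[0.05,0.5,0],[0,0.5,0],[0.05,0.4,0],[0,0.4,0],[0,0,0]],"turn":[0,0,0,0,0,0,0,0],"claw":[0.5,0.5,0.5,0.5,0.5,0.5,0.5,0.5]}'; python3 look.py w2
```

```text
clock: 4.35
eef_pos: [589.5, -24.1, 232.8]
eef_rot: [3.141, -0.0, 1.52]
wrist_force: [0.8, -1.9, 1.1]
finger_gap: 46.7
finger_force: 0.7
bar ((489.383544921875, -14.240978240966797), (27.93678855895996, 21.49358367919922), 35.383121490478516)
half 0.71 [285. 186.] ((593.5036010742188, 17.128114700317383), (67.70731353759766, 120.87920379638672), 86.77648162841797) 72.30024125006898
board ((590.9939575195312, -2.0956039428710938), (235.74305725097656, 261.8469543457031), 87.04859161376953)
```

Half at y≈17; about 6–7 mm still to go.

```bash
python3 -m creep '{"slide":[[0,0.3,0],[0,0.2,0],[0,0.2,0],[0,0.1,0],[0,0,0]],"turn":[0,0,0,0,0],"claw":[0.5,0.5,0.5,0.5,0.5]}'; python3 look.py w3
```

```text
clock: 5.12
eef_pos: [589.5, -18.4, 232.7]
eef_rot: [3.141, 0.005, 1.52]
wrist_force: [0.5, -27.9, -1.1]
finger_gap: 46.9
finger_force: 13.8
bar ((488.3726806640625, -12.4903564453125), (27.881046295166016, 17.299766540527344), 36.74565887451172)
half 0.55 [283. 190.] ((593.8577270507812, 22.914432525634766), (65.36390686035156, 121.02836608886719), 87.14844512939453) 72.46817191944409
board ((591.3603515625, 0.09719085693359375), (239.7755889892578, 262.0970153808594), 87.04535675048828)
```

Contact at 28 N: home. Back off gently, rise, and check.

```bash
python3 -m creep '{"slide":[[0,-0.3,0],[0,-0.5,0],[0,-2,0],[0,-3,0],[0,-1.5,4],[0,-1.5,5],[0,0,5],[0,0,2]],"turn":[0,0,0,0,0,0,0,0],"claw":[0.5,0.5,0.5,0.3,0,0,0,0]}'; python3 look.py w4
```

```text
clock: 6.28
eef_pos: [589.2, -105.2, 395.9]
eef_rot: [3.138, 0.001, 1.519]
wrist_force: [-0.8, 0.7, -0.2]
finger_gap: 1.6
finger_force: 0.0
bar ((512.6301879882812, -93.0098648071289), (27.90034294128418, 184.20223999023438), 15.262187004089355)
half 0.97 [481. 263.] ((814.323486328125, -220.76097106933594), (143.08924865722656, 88.43219757080078), 9.094242095947266) 71.5624227120608
half 0.96 [278.  65.] ((594.1388549804688, 23.57485580444336), (65.81021118164062, 120.1302490234375), 87.1390380859375) 71.56858185092136
board ((590.2642822265625, -13.092361450195312), (211.41571044921875, 260.599853515625), 87.2534408569336)
```

View pics/w4.png

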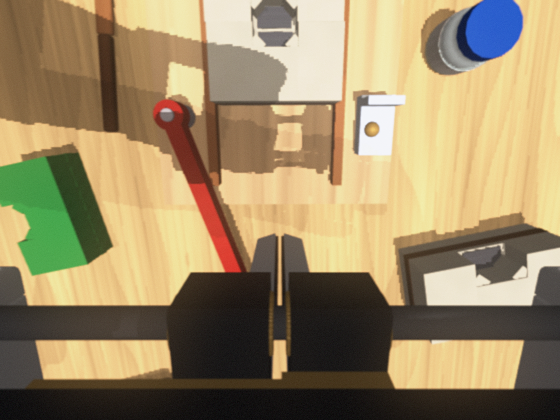

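The mould is closed: the seam is shut at row ~42 and the half's back edge is square at row 101. Now work out the bar's arc.

```bash
python3 - <<'E'
import numpy as np
H=np.array([489.6,-16]);p0=np.array([497,-171.])
for f in np.radians([-72.2,-65,-58,-51,-44,-37,-30,-23,-17,-12,-8,-5,-2.9]):
    off=8+13*abs(np.sin(f))+9*np.cos(f)
    c=H+150*np.array([np.cos(f),np.sin(f)])+off*np.array([np.sin(f),-np.cos(f)])
    print(round(np.degrees(f),1),np.round(c),np.round((c-p0)/10,1));p0=c
E
python3 -m creep '{"slide":[[-4.6,-3.3,0],[-4.6,-3.3,0],[0,0,0],[0,0,-5],[0,0,-5],[0,0,-4],[0,0,-0.9],[0,0,0]],"turn":[0,0,0,0,0,0,0,0],"claw":[0,0,0,0,0,0,0,0]}'
```

```text
-72.2 [ 513. -166.] [1.6 0.5]
-65.0 [ 532. -162.] [1.8 0.4]
-58.0 [ 549. -156.] [1.7 0.6]
-51.0 [ 566. -148.] [1.7 0.8]
-44.0 [ 581. -137.] [1.6 1. ]
-37.0 [ 596. -125.] [1.4 1.2]
-30.0 [ 608. -110.] [1.3 1.4]
-23.0 [619. -94.] [1.1 1.6]
-17.0 [627. -79.] [0.8 1.5]
-12.0 [632. -66.] [0.5 1.3]
-8.0 [636. -55.] [0.3 1.1]
-5.0 [637. -47.] [0.2 0.8]
-2.9 [639. -41.] [0.1 0.6]
clock: 7.42
eef_pos: [497.8, -170.0, 243.7]
eef_rot: [-3.141, -0.0, 1.52]
wrist_force: [-0.2, -0.5, -0.8]
finger_gap: 0.5
finger_force: 0.0
```

```bash
python3 -m creep '{"slide":[[1,0.2,0.5],[0.6,0.2,0],[1.8,0.4,0],[1.7,0.6,0],[1.7,0.8,0],[1.6,1,0],[1.4,1.2,0],[1.3,1.4,0]],"turn":[0,0,0,0,0,0,0,0],"claw":[0,0,0,0,0,0,0,0]}'; python3 -m creep '{"slide":[[1.1,1.6,0],[0.8,1.5,0],[0,0,0]],"turn":[0,0,0],"claw":[0,0,0]}';python3 look.py w5
```

```text
clock: 8.43
eef_pos: [609.2, -111.3, 249.0]
eef_rot: [3.141, 0.0, 1.52]
wrist_force: [-0.7, 0.0, -0.7]
finger_gap: 0.6
finger_force: 0.2
clock: 8.8
eef_pos: [627.7, -79.9, 248.6]
eef_rot: [3.142, -0.0, 1.521]
wrist_force: [-0.1, 0.7, 1.1]
finger_gap: 0.4
finger_force: 0.0
bar ((591.9619140625, -46.757179260253906), (27.39600372314453, 215.19996643066406), 73.68853759765625)
half 0.6 [196.  65.] ((592.7403564453125, 18.97829246520996), (58.593990325927734, 121.40264892578125), 87.0566177368164) 72.49108124554363
board ((589.5380859375, -27.757003784179688), (187.2560272216797, 261.8136901855469), 87.04073333740234)
```

View pics/w5.png

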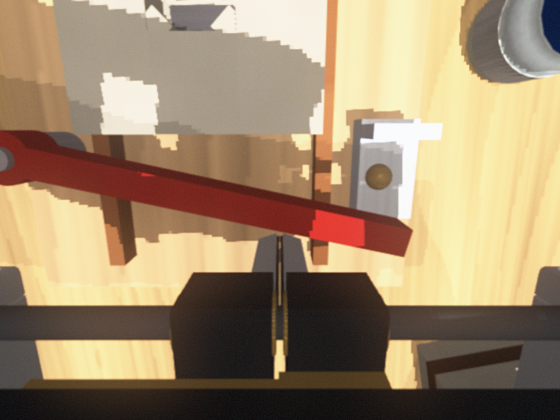

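The bar, from hinge (15,160) to end (405,235), has swung to about 0.23 rad, with the finger behind it at (280,240) and the ball ahead at (378,177). Push on.

```bash
python3 -m creep '{"slide":[[0.5,1.3,0],[0.3,0.8,0],[0.1,0.7,0],[0.1,0.7,0],[0.1,0.4,0],[0,0.2,0],[0,0,0]],"turn":[0,0,0,0,0,0,0],"claw":[0,0,0,0,0,0,0]}';python3 look.py w6
```

```text
clock: 9.82
eef_pos: [638.4, -41.1, 248.7]
eef_rot: [3.142, 0.002, 1.519]
wrist_force: [-0.5, -11.6, -1.1]
finger_gap: 0.6
finger_force: 6.2
bar ((595.552001953125, -24.032703399658203), (27.366634368896484, 217.33517456054688), 85.61650848388672)
half 0.71 [182. 143.] ((593.3366088867188, 23.427242279052734), (65.85343170166016, 121.24069213867188), 87.03238677978516) 72.45538379525428
board ((591.5064697265625, 5.0077362060546875), (202.0692596435547, 261.642578125), 87.13953399658203)
```

```bash
python3 -m creep '{"slide":[[0,0.2,0],[0,0.2,0],[0,0.2,0],[0,0,0]],"turn":[0,0,0,0],"claw":[0,0,0,0]}';python3 look.py w7
```

```text
clock: 10.48
eef_pos: [638.3, -39.3, 248.8]
eef_rot: [3.141, 0.01, 1.517]
wrist_force: [-1.9, -45.7, -0.8]
finger_gap: 0.3
finger_force: 23.0
bar ((595.4199829101562, -18.18345832824707), (26.32051658630371, 218.74578857421875), 88.88670349121094)
half 0.98 [180. 144.] ((593.3433837890625, 23.51390838623047), (66.34619140625, 121.14078521728516), 87.32854461669922) 72.46055934452613
board ((591.4454956054688, 5.092521667480469), (202.1543426513672, 261.8695373535156), 87.08161163330078)
```

View pics/w7.png

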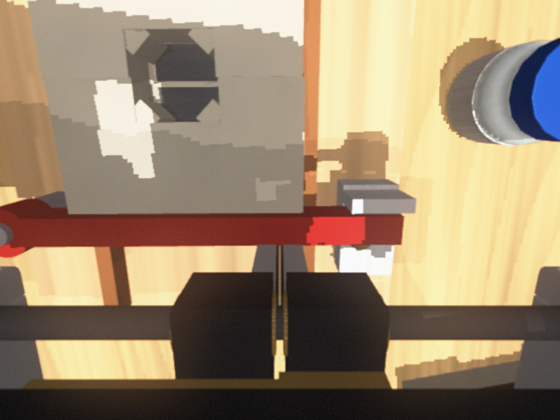

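The bar lies flush against the cheek at (375,200) across the half's back, and the 46 N reaction shows it on its stop. Back off and verify.

```bash
python3 -m creep '{"slide":[[0,-0.4,0],[0,-0.6,0],[0,-3,0],[-1,-3,0],[-1,-2,5],[0,0,5],[0,0,5],[0,0,0]],"turn":[0,0,0,0,0,0,0,0],"claw":[0,0,0,0,0,0,0,0]}';python3 look.py w8
```

```text
clock: 11.62
eef_pos: [618.5, -123.7, 403.0]
eef_rot: [3.135, 0.001, 1.52]
wrist_force: [-0.4, 0.2, 0.2]
finger_gap: 0.5
finger_force: 0.0
bar ((555.9053344726562, -21.858150482177734), (26.751110076904297, 158.92681884765625), 85.1418228149414)
half 0.81 [240.  45.] ((591.4974365234375, 23.685962677001953), (65.5506820678711, 120.18771362304688), 87.232177734375) 68.1786021507117
half 0.58 [463. 258.] ((820.0422973632812, -218.4756317138672), (159.2020263671875, 86.3814468383789), 9.341073989868164) 66.62122289403032
board ((587.06884765625, -20.506881713867188), (196.31805419921875, 260.96893310546875), 87.20836639404297)
```

View pics/w8.png

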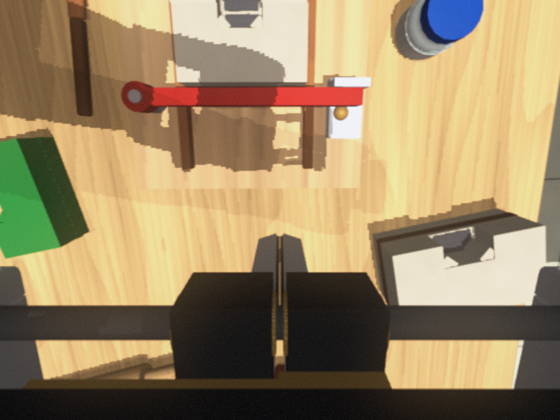

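The bar is shut along row 95 against the cheek, with the ball standing free behind it at (341,113). The half is home (y≈23.6), and the gripper touches nothing.

```bash
python3 -c "
from cell import manip
print(manip.sign_off())"
```

```text
the job is handed in; nothing more can be done
None
```

The loose half is fully home against the fixed half, the keeper bar is shut past its catch ball, and I handed the job in at about 12 s of the allowed 42 s.

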